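Make up the batch and hold the lens boom at the mark

TASK

First make up the batch in the low-rimmed viewing tray to exactly three black mounted sections, all lying flat on its floor and let go; one is there already, so bring over two of those on the bench and leave the spare black one out, the red one where it is and the other things standing. Then push the blue lock button on the boom housing right down so that the boom is freed, take the lens boom by the ribbed grip on its head and draw it out until its pointer stands at the red mark on the tray's scale. Finish while still holding it there, because its return spring pulls it back in as soon as it is let go.

Things in the scene. Friction and masses are not known exactly. Their poses are not given: they have to be found in the camera images.
- stand: white viewing stand fixed to the bench, tray in front, grey boom housing behind. Origin at bench level under the retracted boom head; x runs level from tray to housing (the boom extends along -x), y to the left, z up. Housing: x 31 to 183 mm, 46 mm wide, z 78 to 118 mm. Head: x -18 to 18 mm at rest, with a black lens 36 mm across under it down to z 53 mm
- tray_centre (a point): centre of the tray floor, on its top (stand x -128, y 0, z 4 mm). The white floor spans 141 mm along the stand's x and 110 mm along y, inside an aluminium rim whose top is 10 mm above the bench; the aluminium scale rail (19 mm wide, top 10 mm, a black tick every 10 mm) is its left side. Axes as the stand's
- boom_grip (a point): point in the ribbed grey grip that stands on the boom head: a block 28 mm long (along the boom) by 22 mm wide (across it), from z 110 to 154 mm; this point is on its middle line at z 135 mm. Pinch it across the boom from above; it travels with the boom. Axes as the stand's
- boom_pointer (a point): tip of the thin white-tipped pointer that hangs from the head's left side to just over the scale rail; stand x 0 when retracted, y +66, z 21 mm; it travels with the boom
- boom (a joint): extension of the telescoping boom in m: 0 retracted (start), 0.135 the end of its travel, along the stand's -x. Locked at 0 (about 1 mm of play) until the lock button is down. The return spring pulls it in with 3 N at 0 and about 6.5 N at 0.115
- mark (a point): top centre of the red mark, a small saddle 6 mm wide clipped over the scale rail (top 14 mm above the bench). The boom is at the mark when the pointer has the same stand x as this point; that is 75 to 115 mm of extension. Axes as the stand's
- lock_button (a joint): travel of the lock button in m: 0 up (boom locked), 0.008 fully down (free); it stays where it is pushed. It needs about 3 N, and the lock clears from 6 mm
- lock_button_top (a point): centre of the top of the round blue lock button, 22 mm across, on top of the boom housing 53 mm behind the head's grip; 131 mm above the bench when up, it moves straight down 8 mm
- black_tray: mounted metal section: a black plastic disc 30 mm across with a small pale metal face on top, 15 mm thick, about 30 g; origin at the centre of its underside, z up. It lies in the tray at the start, near the end towards the robot
- black_1: mounted metal section: a black plastic disc 30 mm across with a small pale metal face on top, 15 mm thick, about 30 g; origin at the centre of its underside, z up. On the bench
- black_2: mounted metal section: a black plastic disc 30 mm across with a small pale metal face on top, 15 mm thick, about 30 g; origin at the centre of its underside, z up. On the bench
- black_3: mounted metal section: a black plastic disc 30 mm across with a small pale metal face on top, 17 mm thick, about 30 g; origin at the centre of its underside, z up. On the bench
- red: red mounted section, 30 mm across, 17 mm thick, on the bench; a bystander that stays where it is; origin at the centre of its underside
- objective_spare: small spare microscope objective, 26 mm across, 43 mm tall, standing on the bench; a bystander; origin under its centre, z up
Things that resemble listed ones, but are neither listed nor needed, are in the scene too. What is shaped like the black_3 but yellow is not meant.

How it is judged:
On the way, in this order (a step that is already met when the one before it is completed fails the run):
1. exactly three black sections lie flat in the tray, let go, with the boom still locked in ((((x of black_tray in the frame of stand below -0.225 m or x of black_tray in the frame of stand above -0.035 m or y of black_tray in the frame of stand below -0.075 m or y of black_tray in the frame of stand above 0.085 m) and (x of black_1 in the frame of stand between -0.187 and -0.069 m and y of black_1 in the frame of stand between -0.044 and 0.044 m and z of black_1 in the frame of stand below 0.008 m and angle between black_1's own z axis and vertical below 0.15 rad) and (x of black_2 in the frame of stand between -0.187 and -0.069 m and y of black_2 in the frame of stand between -0.044 and 0.044 m and z of black_2 in the frame of stand below 0.008 m and angle between black_2's own z axis and vertical below 0.15 rad) and (x of black_3 in the frame of stand between -0.187 and -0.069 m and y of black_3 in the frame of stand between -0.044 and 0.044 m and z of black_3 in the frame of stand below 0.008 m and angle between black_3's own z axis and vertical below 0.15 rad)) or ((x of black_1 in the frame of stand below -0.225 m or x of black_1 in the frame of stand above -0.035 m or y of black_1 in the frame of stand below -0.075 m or y of black_1 in the frame of stand above 0.085 m) and (x of black_tray in the frame of stand between -0.187 and -0.069 m and y of black_tray in the frame of stand between -0.044 and 0.044 m and z of black_tray in the frame of stand below 0.008 m and angle between black_tray's own z axis and vertical below 0.15 rad) and (x of black_2 in the frame of stand between -0.187 and -0.069 m and y of black_2 in the frame of stand between -0.044 and 0.044 m and z of black_2 in the frame of stand below 0.008 m and angle between black_2's own z axis and vertical below 0.15 rad) and (x of black_3 in the frame of stand between -0.187 and -0.069 m and y of black_3 in the frame of stand between -0.044 and 0.044 m and z of black_3 in the frame of stand below 0.008 m and angle between black_3's own z axis and vertical below 0.15 rad)) or ((x of black_2 in the frame of stand below -0.225 m or x of black_2 in the frame of stand above -0.035 m or y of black_2 in the frame of stand below -0.075 m or y of black_2 in the frame of stand above 0.085 m) and (x of black_tray in the frame of stand between -0.187 and -0.069 m and y of black_tray in the frame of stand between -0.044 and 0.044 m and z of black_tray in the frame of stand below 0.008 m and angle between black_tray's own z axis and vertical below 0.15 rad) and (x of black_1 in the frame of stand between -0.187 and -0.069 m and y of black_1 in the frame of stand between -0.044 and 0.044 m and z of black_1 in the frame of stand below 0.008 m and angle between black_1's own z axis and vertical below 0.15 rad) and (x of black_3 in the frame of stand between -0.187 and -0.069 m and y of black_3 in the frame of stand between -0.044 and 0.044 m and z of black_3 in the frame of stand below 0.008 m and angle between black_3's own z axis and vertical below 0.15 rad)) or ((x of black_3 in the frame of stand below -0.225 m or x of black_3 in the frame of stand above -0.035 m or y of black_3 in the frame of stand below -0.075 m or y of black_3 in the frame of stand above 0.085 m) and (x of black_tray in the frame of stand between -0.187 and -0.069 m and y of black_tray in the frame of stand between -0.044 and 0.044 m and z of black_tray in the frame of stand below 0.008 m and angle between black_tray's own z axis and vertical below 0.15 rad) and (x of black_1 in the frame of stand between -0.187 and -0.069 m and y of black_1 in the frame of stand between -0.044 and 0.044 m and z of black_1 in the frame of stand below 0.008 m and angle between black_1's own z axis and vertical below 0.15 rad) and (x of black_2 in the frame of stand between -0.187 and -0.069 m and y of black_2 in the frame of stand between -0.044 and 0.044 m and z of black_2 in the frame of stand below 0.008 m and angle between black_2's own z axis and vertical below 0.15 rad))) and linear speed of each of black_tray, black_1, black_2, black_3 below 0.01 m/s and contact force between the fingers and black_tray below 0.05 N and contact force between the fingers and black_1 below 0.05 N and contact force between the fingers and black_2 below 0.05 N and contact force between the fingers and black_3 below 0.05 N and value of joint each of boom, lock_button below 0.004 m), for 0.2 s.
2. the lock button is pushed down (value of joint lock_button above 0.006 m and value of joint boom below 0.006 m), for 0.1 s.
At the end, for the whole second after the job is handed in: Exactly three black sections lie flat on the tray floor (the fourth clear outside the stand's tray), the lock button is down, and the fingers hold the boom still with its pointer within 4 mm of the red mark along the scale ((((x of black_tray in the frame of stand below -0.225 m or x of black_tray in the frame of stand above -0.035 m or y of black_tray in the frame of stand below -0.075 m or y of black_tray in the frame of stand above 0.085 m) and (x of black_1 in the frame of stand between -0.187 and -0.069 m and y of black_1 in the frame of stand between -0.044 and 0.044 m and z of black_1 in the frame of stand below 0.008 m and angle between black_1's own z axis and vertical below 0.15 rad) and (x of black_2 in the frame of stand between -0.187 and -0.069 m and y of black_2 in the frame of stand between -0.044 and 0.044 m and z of black_2 in the frame of stand below 0.008 m and angle between black_2's own z axis and vertical below 0.15 rad) and (x of black_3 in the frame of stand between -0.187 and -0.069 m and y of black_3 in the frame of stand between -0.044 and 0.044 m and z of black_3 in the frame of stand below 0.008 m and angle between black_3's own z axis and vertical below 0.15 rad)) or ((x of black_1 in the frame of stand below -0.225 m or x of black_1 in the frame of stand above -0.035 m or y of black_1 in the frame of stand below -0.075 m or y of black_1 in the frame of stand above 0.085 m) and (x of black_tray in the frame of stand between -0.187 and -0.069 m and y of black_tray in the frame of stand between -0.044 and 0.044 m and z of black_tray in the frame of stand below 0.008 m and angle between black_tray's own z axis and vertical below 0.15 rad) and (x of black_2 in the frame of stand between -0.187 and -0.069 m and y of black_2 in the frame of stand between -0.044 and 0.044 m and z of black_2 in the frame of stand below 0.008 m and angle between black_2's own z axis and vertical below 0.15 rad) and (x of black_3 in the frame of stand between -0.187 and -0.069 m and y of black_3 in the frame of stand between -0.044 and 0.044 m and z of black_3 in the frame of stand below 0.008 m and angle between black_3's own z axis and vertical below 0.15 rad)) or ((x of black_2 in the frame of stand below -0.225 m or x of black_2 in the frame of stand above -0.035 m or y of black_2 in the frame of stand below -0.075 m or y of black_2 in the frame of stand above 0.085 m) and (x of black_tray in the frame of stand between -0.187 and -0.069 m and y of black_tray in the frame of stand between -0.044 and 0.044 m and z of black_tray in the frame of stand below 0.008 m and angle between black_tray's own z axis and vertical below 0.15 rad) and (x of black_1 in the frame of stand between -0.187 and -0.069 m and y of black_1 in the frame of stand between -0.044 and 0.044 m and z of black_1 in the frame of stand below 0.008 m and angle between black_1's own z axis and vertical below 0.15 rad) and (x of black_3 in the frame of stand between -0.187 and -0.069 m and y of black_3 in the frame of stand between -0.044 and 0.044 m and z of black_3 in the frame of stand below 0.008 m and angle between black_3's own z axis and vertical below 0.15 rad)) or ((x of black_3 in the frame of stand below -0.225 m or x of black_3 in the frame of stand above -0.035 m or y of black_3 in the frame of stand below -0.075 m or y of black_3 in the frame of stand above 0.085 m) and (x of black_tray in the frame of stand between -0.187 and -0.069 m and y of black_tray in the frame of stand between -0.044 and 0.044 m and z of black_tray in the frame of stand below 0.008 m and angle between black_tray's own z axis and vertical below 0.15 rad) and (x of black_1 in the frame of stand between -0.187 and -0.069 m and y of black_1 in the frame of stand between -0.044 and 0.044 m and z of black_1 in the frame of stand below 0.008 m and angle between black_1's own z axis and vertical below 0.15 rad) and (x of black_2 in the frame of stand between -0.187 and -0.069 m and y of black_2 in the frame of stand between -0.044 and 0.044 m and z of black_2 in the frame of stand below 0.008 m and angle between black_2's own z axis and vertical below 0.15 rad))) and linear speed of each of black_tray, black_1, black_2, black_3 below 0.01 m/s and value of joint lock_button above 0.006 m and x of boom_pointer in the frame of mark between -0.004 and 0.004 m and velocity of joint boom between -0.01 and 0.01 m/s and contact force between the fingers and boom above 2 N); the arm keeps its last pose, push and grip.
It fails at once if the red section is moved more than 20 mm (distance of red from where it was at the start of the episode above 0.02 m).
It fails at once if the spare objective is knocked over (angle between objective_spare's own z axis and vertical above 0.5 rad).
It also fails if it takes over 58 s, if anything falls off the work surface, if the arm or the gripper's body presses on something with over 40 N, if the wrist force passes 120 N, or if a joint passes its speed limit or range.

ROBOT

A 7-joint arm with a two-finger parallel gripper is mounted at the origin on a cart in front of the work surface, level with it; the furniture and walls round the work are solid. World frame = base frame: x ahead of the robot, y to its left, z up, the work surface at z = 0. Lengths are in m, angles in rad, forces in N, time in s.
With the tool pointing down it reaches from about 0.425 to 0.95 m from the base axis. Payload 16.7 kg.
Tool frame: the origin (TCP) lies between the finger pads; the fingertips stand 11 mm ahead of it and the grasp point (between the pads) lies 8 mm behind it; z points along the fingers, y is the line along which they close (so a half turn about z gives the same grasp; the last joint's range is limited). The gripper opens to 94 mm and grips with 3 to 60 N. Pads are 16 mm wide; open, the fingers measure 119 mm over their backs; the gripper's body (75 mm by 177 mm) begins 78 mm behind the grasp point.
Start: joints at [-1.262, 0.426, 0.074, 1.606, -0.034, 1.111, -0.067], TCP at [0.299, 0.605, 0.216] pointing down, gripper open.
Joint ranges: [-2.85, 2.85], [-0.5, 2.14], [-1.23, 1.37], [0.21, 2.46], [-1.02, 4.16], [0.16, 2.05], [-2.73, 2.73]. Speed limits (rad/s): [1.89, 1.89, 2.39, 2.39, 3.01, 3.01, 3.01].

INTERFACE

Orientations are given as a rotation vector (axis times angle).
In Python, from workcell import robot gives the robot as it stands.
- The arm moves only by the tool arm_command, never from a script. Its argument "commands" is a list of rows, each a list of 3 entries, a list of its own where there are three numbers: the opening, from 0 (shut) to 1 (fully open), then the shift along the tool's x, y, z as a fraction of full scale, then the turn, a rotation vector about the tool's x, y, z as a fraction of full scale. A call has 1 to 10 rows; each row shifts and turns the commanded pose from where the row before left it, along the tool's axes as they then stand; what a row does not reach is not made up. Full scale, the value 1, is 5 cm for a shift and 120 degrees for a turn. A row lasts 1/12 s, in which the tool goes at most 41.7 mm and 7.16 degrees, less where a joint would pass 70% of its speed; a pose out of reach is approached as far as the arm can. A call with a number of a shift or a turn outside -1 to 1 is refused whole. A call with a gripper value outside its range is refused whole. The fingers move at their own pace and stop on an object; the grip force is fixed at half the most. Time passes only in rows, so rows that do not move let the fingers close. It gives the time, the measured TCP pose, the force, the opening and the grip force at its end, in the units of the state.
- robot.state(): the state, without advancing time (a new reading comes with each control period).
- robot.grab_frame(name): name is "scene" or "top" or "wrist"; returns a dict with "pixels" (384x512x3 uint8, blue, green, red), "fx", "fy", "cx", "cy" (pixels), "world_from_camera" (4x4, takes a point from camera to world coordinates). Camera axes: x right, y up, looking along -z (the intrinsics and any distortion apply to the point x, -y, -z); pixel columns grow to the right and rows downward; lengths in m; the calibration is good to about 2 mm. A picture is of the moment at which its call begins. There is no depth.
- robot.job_done(): hands the job in; it is judged then, once.
Trained networks look in a picture, given as the dict that the camera call returned (one of the last four; its "shot" number tells which), for a name from the list of things; names that differ only in an ending like _2 or _b are one class to them, and where a whole thing is asked for, a point or a joint stands for the part that bears it (a point fixed in the world has none). Each returns a list of dicts, best first, with "confidence" (0 to 1); they miss things now and then, are a little off and sometimes report something else, mostly with a low value. They report only what shows in the picture. A call takes as long as a camera call. They do not tell look-alikes from the thing itself.
- robot.boxes_of(picture, target): "location" ([x, y, z] in m, in world coordinates, good to about 4 mm: the middle of the surface that is visible of it).
- robot.mark_of(picture, target): "location" ([x, y, z] in m, in world coordinates, good to about 4 mm: a listed point, or the origin of a listed thing).
The state is a dict: "t": time; "q": joint angles; "joint_vel": joint speeds; "joint_torque": joint torques, N m; "eef_pos": TCP position; "eef_rot": TCP orientation; "force": force on the tool from outside, world axes, zero at the start; "wrist_torque": the same for the moment, N m; "gripper_width": finger opening in m; "grip_force": force on a finger pad.
Only numpy, scipy, OpenCV 4.12 (cv2) and the standard library are available. Lean on these libraries where they do the work, as an engineer would, in place of code of your own. Each camera call takes 0.05 s, during which the arm holds its last target. There are 200 camera calls.

## Working session

There is one attempt and no reset: what is moved stays moved. The work goes in short steps, Python scripts to look and compute and a tool call to move; the robot and the scene stay as the last step left them, time stands still between calls to the robot, and variables do not carry over. Pictures are saved under pics/ and viewed, at most 10 in all, crops included, and the job is handed in when it is done.

Besides the shell and the picture viewer there is one more tool, called after ">>>" as a command line: name --argument value ..., lists and objects as JSON in quotes. arm_command: Moves the arm, as the interface text tells. Shift numbers are shares of 5 cm and turn numbers shares of 120 degrees, none past 1 either way. Its arguments: {"type":"object","properties":{"commands":{"type":"array"}},"required":["commands"]}

```bash
mkdir -p pics; ls
cat > h.py <<'E'
from workcell import robot
import numpy as np, cv2
np.set_printoptions(precision=4,suppress=True)
def proj(f,P):
    T=np.linalg.inv(f["world_from_camera"]);p=T[:3,:3]@np.array(P)+T[:3,3]
    return f["cx"]+f["fx"]*p[0]/-p[2], f["cy"]-f["fy"]*p[1]/-p[2]
def unproj(f,u,v,z):
    T=np.array(f["world_from_camera"]);d=T[:3,:3]@np.array([(u-f["cx"])/f["fx"],-(v-f["cy"])/f["fy"],-1])
    return T[:3,3]+d*(z-T[2,3])/d[2]
E
python3 - <<'E'
from h import *
s=robot.state();print({k:np.array(v) for k,v in s.items()})
for n in("top","scene"):
    f=robot.grab_frame(n);cv2.imwrite(f"pics/{n}0.png",f["pixels"]);print(n,[k for k in f],f["fx"],np.array(f["world_from_camera"]))
    for t in("stand","tray_centre","boom_grip","boom_pointer","mark","lock_button_top","black_1","red","objective_spare"):
        for r in robot.mark_of(f,t):print(t,np.round(r["confidence"],2),np.array(r["location"]),np.round(proj(f,r["location"])))
E
```

```text
pics
{'t': array(0.), 'q': array([-1.2615,  0.4267,  0.0739,  1.6066, -0.0341,  1.1108, -0.0671]), 'joint_vel': array([ 0.0009,  0.0021, -0.0007, -0.0004,  0.0017, -0.0004,  0.001 ]), 'joint_torque': array([ -0.0013, -93.5808,   3.666 , -45.4208,  -0.0489,   0.0198,
         0.0001]), 'eef_pos': array([0.2988, 0.6048, 0.2158]), 'eef_rot': array([-0.7144, -3.0591,  0.002 ]), 'force': array([0.31  , 0.3224, 0.4489]), 'wrist_torque': array([-0.0137,  0.0063,  0.0158]), 'grip_force': array(0.), 'gripper_width': array(0.0939)}
top ['pixels', 'fx', 'fy', 'cx', 'cy', 'world_from_camera', 'shot'] 396.86061201428885 [[-0.0205  0.9966 -0.0802  0.4251]
 [-0.9998 -0.0208 -0.0028 -0.1246]
 [-0.0045  0.0801  0.9968  1.1376]
 [ 0.      0.      0.      1.    ]]
stand 0.96 [ 0.6281 -0.1889  0.0013] [276. 151.]
stand 0.27 [ 0.4213 -0.3791 -0.0008] [345. 221.]
tray_centre 0.6 [ 0.5    -0.1964  0.0085] [280. 195.]
boom_grip 0.76 [ 0.6228 -0.1865  0.1343] [278. 144.]
boom_pointer 0.56 [ 0.6267 -0.1208  0.0222] [253. 151.]
boom_pointer 0.33 [ 0.5996 -0.3949 -0.0028] [348. 160.]
lock_button_top 0.54 [ 0.68
[... 904 characters left out ...]
0.5033 0.0685 0.0032] [199. 190.]
mark 0.42 [ 0.5301 -0.1269  0.0172] [260. 215.]
lock_button_top 0.53 [ 0.6806 -0.1887  0.1328] [317. 163.]
lock_button_top 0.5 [ 0.5003 -0.1921  0.0061] [272. 238.]
black_1 0.66 [ 0.3599 -0.3161  0.0046] [279. 307.]
black_1 0.64 [ 0.4209 -0.3791  0.004 ] [318. 305.]
black_1 0.53 [ 0.5295 -0.3906 -0.0063] [346. 277.]
black_1 0.49 [ 0.4853 -0.3819 -0.0006] [334. 287.]
black_1 0.49 [ 0.6598 -0.3252 -0.0034] [350. 229.]
black_1 0.43 [ 0.5642 -0.3267 -0.0007] [331. 252.]
red 0.69 [ 0.5988 -0.3927 -0.0031] [361. 258.]
red 0.56 [ 0.4524 -0.1981  0.0006] [262. 253.]
red 0.4 [ 0.626  -0.1905 -0.0033] [300. 211.]
objective_spare 0.65 [0.503  0.0695 0.0009] [199. 190.]
```

Run:
```python
import cv2
a=cv2.imread("pics/top0.png");b=cv2.imread("pics/scene0.png")
cv2.imwrite("pics/tc.png",cv2.resize(a[90:260,170:370],None,fx=3.5,fy=3.5,interpolation=2))
cv2.imwrite("pics/sc.png",cv2.resize(b[140:330,170:400],None,fx=3.15,fy=3.15,interpolation=2))
```

```text
(no output)
```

View pics/tc.png

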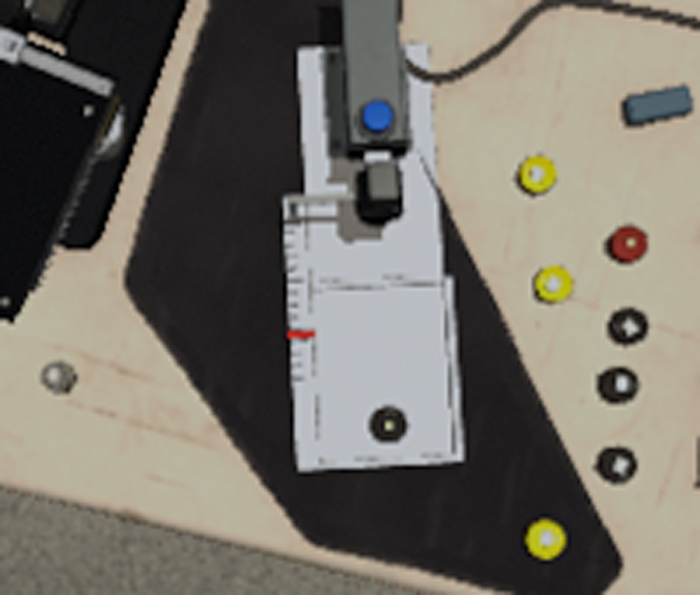

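View pics/sc.png

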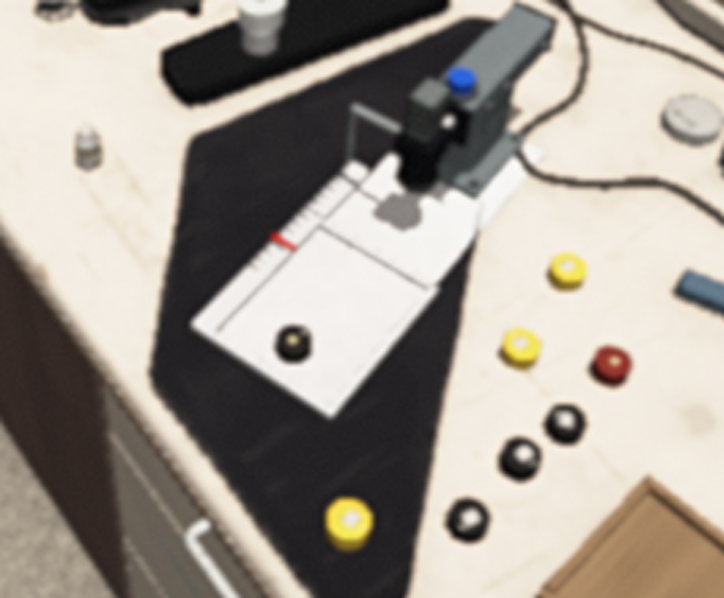

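The candidates in the top crop are:
- Black discs on the bench at (628,326), (618,384) and (616,465).
- The black disc already in the tray at (388,425).
- Yellow look-alikes at (537,174), (553,284) and (546,540).
- The red disc at (628,244), and the objective at (58,377).

I choose the black discs at (618,384) and (616,465). The third black stays as the spare. The red mark is at (300,334) and the button at (377,115).

Run:
```python
from h import *
f=robot.grab_frame("top")
c=lambda u,v,z:unproj(f,170+u/3.5,90+v/3.5,z)[:2]
for n,u,v,z in[("LB",298,470,.01),("RB",463,460,.01),("LT",285,198,.01),("RT",450,278,.01),("mark",300,334,.014),("btn",377,115,.131),("b1",616,465,.015),("b2",618,384,.015),("b3",628,326,.015),("bt",388,425,.019)]:print(n,c(u,v,z))
im=cv2.resize(f["pixels"],None,fx=4,fy=4,interpolation=2)
hsv=cv2.cvtColor(im,cv2.COLOR_BGR2HSV)
for n,m,z in[("blue",cv2.inRange(hsv,(100,150,60),(125,255,255)),.131),("red",cv2.inRange(hsv,(170,130,80),(180,255,255))|cv2.inRange(hsv,(0,130,80),(8,255,255)),.014)]:
    N,_,st,ce=cv2.connectedComponentsWithStats(m)
    for i in range(1,N):
        if st[i,4]>60:print(n,st[i,4],ce[i]/4,unproj(f,ce[i][0]/4,ce[i][1]/4,z))
```

```text
LB [ 0.4187 -0.1232]
RB [ 0.424  -0.2568]
LT [ 0.6415 -0.1172]
RT [ 0.5725 -0.2507]
mark [ 0.5287 -0.1271]
btn [ 0.6787 -0.187 ]
b1 [ 0.4175 -0.3791]
b2 [ 0.4826 -0.3833]
b3 [ 0.5296 -0.3932]
bt [ 0.4533 -0.1963]
blue 7545 [497.7981 136.128 ] [ 0.6319 -0.7505  0.131 ]
blue 910 [277.7291 123.1909] [ 0.6779 -0.187   0.131 ]
blue 1047 [496.9582 259.5628] [ 0.319  -0.7266  0.131 ]
red 1541 [497.8116  70.7863] [ 0.8481 -0.8366  0.014 ]
red 1099 [349.5878 159.664 ] [ 0.5969 -0.3966  0.014 ]
red 235 [255.4511 185.4394] [ 0.5287 -0.1264  0.014 ]
```

>>> arm_command --commands '[[1,[-0.7,-0.1,0],[0,0,-0.0545]],[1,[-0.6,-0.5,0],[0,0,-0.0545]],[1,[-0.5,-0.6,0],[0,0,-0.0545]],[1,[-0.4,-0.7,0],[0,0,-0.0545]],[1,[-0.4,-0.7,0],[0,0,0]],[1,[-0.3,-0.7,0],[0,0,0]],[1,[0,-0.8,0],[0,0,0]],[1,[0,-0.8,0],[0,0,0]],[1,[0,-0.8,0],[0,0,0]],[1,[0,-0.8,0],[0,0,0]]]'

```text
t: 1.88
eef_pos: [0.4154, 0.2475, 0.2165]
eef_rot: [0.004, 3.141, 0.0]
force: [1.1, 0.4, 1.0]
gripper_width: 0.0936
grip_force: 0.0
```

>>> arm_command --commands '[[1,[-0.4,-0.7,0],[0,0,0]],[1,[-0.35,-0.7,0],[0,0,0]],[1,[0,-0.8,0],[0,0,0]],[1,[0,-0.8,0],[0,0,0]],[1,[0,-0.8,0],[0,0,0]],[1,[0,-0.8,0],[0,0,0]],[1,[0,-0.8,0],[0,0,0]],[1,[0,-0.8,0],[0,0,0]],[1,[0,-0.8,0],[0,0,0]],[1,[0,-0.8,0],[0,0,0]]]'

```text
t: 2.72
eef_pos: [0.4519, -0.1426, 0.2169]
eef_rot: [0.003, 3.141, 0.0]
force: [1.7, 0.6, 0.4]
gripper_width: 0.0943
grip_force: 0.0
```

>>> arm_command --commands '[[1,[0,-0.8,0],[0,0,0]],[1,[0,-0.8,0],[0,0,0]],[1,[0,-0.8,0],[0,0,0]],[1,[0,-0.7,0],[0,0,0]],[1,[0,0,0],[0,0,0]],[1,[0,0,0],[0,0,0]]]'

```text
t: 3.22
eef_pos: [0.4512, -0.2976, 0.2163]
eef_rot: [-0.009, -3.141, 0.001]
force: [0.6, 0.8, -0.3]
gripper_width: 0.0942
grip_force: 0.0
```

```bash
cat >> h.py <<'E'
def look(name,targets,z=None):
    f=robot.grab_frame(name)
    for t in targets:
        for r in robot.mark_of(f,t):
            if r["confidence"]>.3:print(t,np.round(r["confidence"],2),np.array(r["location"]),np.round(proj(f,r["location"])))
    return f
E
python3 - <<'E'
from h import *
s=robot.state();print(np.array(s["eef_pos"]),np.array(s["eef_rot"]),s["t"])
f=look("wrist",["black_1","red"]);cv2.imwrite("pics/w1.png",f["pixels"])
E
```

```text
[ 0.4512 -0.2976  0.2163] [-0.0092 -3.141   0.0011] 3.2167
black_1 0.94 [ 0.6584 -0.323   0.0004] [240. 313.]
black_1 0.81 [ 0.5676 -0.3337 -0.0005] [231. 257.]
black_1 0.71 [ 0.4816 -0.3797 -0.0003] [196. 198.]
black_1 0.68 [ 0.5302 -0.3945  0.0005] [187. 232.]
black_1 0.61 [ 0.4213 -0.3846 -0.002 ] [190. 153.]
black_1 0.57 [ 0.3578 -0.3191  0.0028] [239. 102.]
red 0.53 [ 0.6012 -0.3921 -0.0072] [192. 276.]
```

View pics/w1.png

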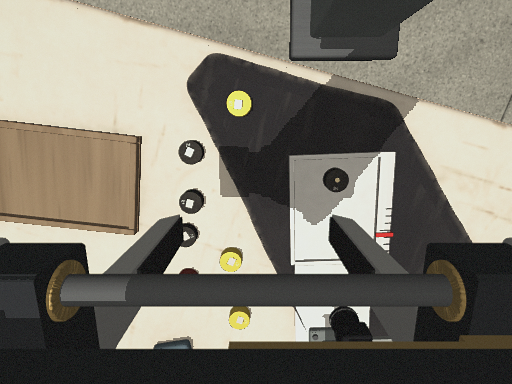

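The wrist view shows the black discs at (190,152), (190,201) and (188,235), the tray disc at (336,180) and the mark at (384,235). I'll refine the disc positions from these pixels.

Run:
```python
from h import *
f=robot.grab_frame("wrist")
for n,u,v,z in[("b1",190.5,152.5,.0075),("b2",190.5,201,.0075),("bt",336,180,.0115),("mark",384,235.5,.014),("trayLB",395,153,.01),("trayRB",290,156,.01),("RT",294,261,.01)]:print(n,unproj(f,u,v,z)[:2])
g=cv2.cvtColor(f["pixels"],cv2.COLOR_BGR2GRAY)
for n,(u,v),z in[("b1",(190,152),.0075),("b2",(190,201),.0075),("bt",(336,180),.0115)]:
    w=g[v-17:v+15,u-17:u+18];m=(w<70).astype(np.uint8)
    cs,_=cv2.findContours(m,cv2.RETR_EXTERNAL,cv2.CHAIN_APPROX_NONE);c=max(cs,key=cv2.contourArea);(x,y),r=cv2.minEnclosingCircle(c)
    print(n,x+u-17,y+v-17,r,unproj(f,x+u-17,y+v-17,z)[:2])
```

```text
b1 [ 0.4208 -0.3783]
b2 [ 0.4849 -0.3816]
bt [ 0.4561 -0.1913]
mark [ 0.5316 -0.123 ]
trayLB [ 0.4217 -0.118 ]
trayRB [ 0.4253 -0.2514]
RT [ 0.5704 -0.2422]
b1 188.7834644317627 150.5393705368042 12.303643226623535 [ 0.4184 -0.3804]
b2 188.66828441619873 199.9077672958374 12.365181922912598 [ 0.4834 -0.384 ]
bt 332.6599998474121 179.0 12.699533462524414 [ 0.4548 -0.1957]
```

>>> arm_command --commands '[[1,[0.3,-0.6,0],[0,0,0]],[1,[0.3,-0.6,0.5],[0,0,0]],[1,[0.014,-0.44,0.6],[0,0,0]],[1,[0,0,0.6],[0,0,0]],[1,[0,0,0.6],[0,0,0]],[1,[0,0,0.5],[0,0,0]],[1,[0,0,0],[0,0,0]],[1,[0,0,0],[0,0,0]]]'

```text
t: 4.08
eef_pos: [0.421, -0.3765, 0.0764]
eef_rot: [-0.002, -3.14, -0.002]
force: [0.5, 0.1, 0.3]
gripper_width: 0.0941
grip_force: 0.0
```

Run:
```python
from h import *
s=robot.state();print(np.array(s["eef_pos"]),np.array(s["eef_rot"]),s["t"])
f=look("wrist",["black_1"])
f=look("scene",["black_1"])
```

```text
[ 0.421  -0.3765  0.0764] [-0.0019 -3.1399 -0.0017] 4.0833
black_1 0.94 [ 0.3622 -0.3165  0.0048] [331. 134.]
black_1 0.62 [ 0.4185 -0.3829 -0.0024] [249. 200.]
black_1 0.61 [ 0.5312 -0.398   0.0012] [234. 317.]
black_1 0.6 [ 0.4854 -0.3789 -0.    ] [254. 272.]
black_1 0.53 [ 0.5658 -0.3331  0.0006] [301. 347.]
black_1 0.66 [ 0.4814 -0.3828 -0.0013] [333. 288.]
black_1 0.61 [ 0.5285 -0.3918 -0.0063] [346. 278.]
black_1 0.57 [ 0.3595 -0.314   0.0057] [278. 307.]
black_1 0.54 [ 0.4199 -0.3792  0.0052] [318. 305.]
```

>>> arm_command --commands '[[1,[0,-0.06,0.5],[0,0,0]],[1,[0,0,0.5],[0,0,0]],[1,[0,0,0.23],[0,0,0]],[1,[0,0,0],[0,0,0]],[0,[0,0,0],[0,0,0]],[0,[0,0,0],[0,0,0]],[0,[0,0,0],[0,0,0]],[0,[0,0,0],[0,0,0]],[0,[0,0,0],[0,0,0]],[0,[0,0,0],[0,0,0]]]'

```text
t: 5.12
eef_pos: [0.4212, -0.3805, 0.0153]
eef_rot: [0.003, 3.141, -0.0]
force: [-1.5, -0.5, -0.1]
gripper_width: 0.0573
grip_force: 0.0
```

>>> arm_command --commands '[[0,[0,0,0],[0,0,0]],[0,[0,0,0],[0,0,0]]]'

```text
t: 5.28
eef_pos: [0.4211, -0.3805, 0.0152]
eef_rot: [0.004, 3.142, -0.0]
force: [-0.3, 0.7, 0.2]
gripper_width: 0.0439
grip_force: 0.0
```

>>> arm_command --commands '[[0,[0,0,0],[0,0,0]],[0,[0,0,0],[0,0,0]],[0,[0,0,0],[0,0,0]],[0,[0,0,0],[0,0,0]],[0,[0,0,-0.3],[0,0,0]],[0,[0,0,-0.5],[0,0,0]],[0,[0,0,-0.6],[0,0,0]],[0,[-0.2,0.3,-0.3],[0,0,0]],[0,[-0.4,0.6,0],[0,0,0]],[0,[-0.4,0.6,0],[0,0,0]]]'

```text
t: 6.12
eef_pos: [0.4718, -0.3059, 0.1014]
eef_rot: [0.008, 3.139, -0.002]
force: [0.6, -0.3, -1.1]
gripper_width: 0.0291
grip_force: 30.0
```

>>> arm_command --commands '[[0,[-0.4,0.6,0],[0,0,0]],[0,[-0.4,0.6,0],[0,0,0]],[0,[-0.3,0.6,0],[0,0,0]],[0,[-0.14,0.46,0],[0,0,0]],[0,[0,0,0],[0,0,0]],[0,[0,0,0],[0,0,0]]]'

```text
t: 6.62
eef_pos: [0.5339, -0.1913, 0.0999]
eef_rot: [0.001, -3.141, -0.0]
force: [0.5, -0.8, 0.5]
gripper_width: 0.0293
grip_force: 30.0
```

Run:
```python
from h import *
s=robot.state();print(np.array(s["eef_pos"]),np.array(s["eef_rot"]),s["t"],s["gripper_width"],s["grip_force"])
f=look("wrist",["black_1","tray_centre","mark","stand"]);cv2.imwrite("pics/w2.png",f["pixels"])
```

```text
[ 0.5339 -0.1913  0.0999] [ 0.0009 -3.1413 -0.0003] 6.6167 0.02933759625813404 29.999875724315643
black_1 0.71 [ 0.5671 -0.3336  0.007 ] [106. 233.]
black_1 0.68 [ 0.5307 -0.3949 -0.001 ] [ 40. 193.]
black_1 0.66 [ 0.4864 -0.3821  0.001 ] [ 45. 146.]
black_1 0.6 [ 0.5329 -0.1941  0.0862] [253. 227.]
tray_centre 0.89 [ 0.5007 -0.1881  0.0004] [260. 162.]
mark 0.76 [ 0.5319 -0.127   0.0124] [328. 198.]
stand 0.63 [ 0.6279 -0.1848 -0.0005] [263. 286.]
stand 0.45 [ 0.5293 -0.3938 -0.001 ] [ 41. 192.]
```

View pics/w2.png

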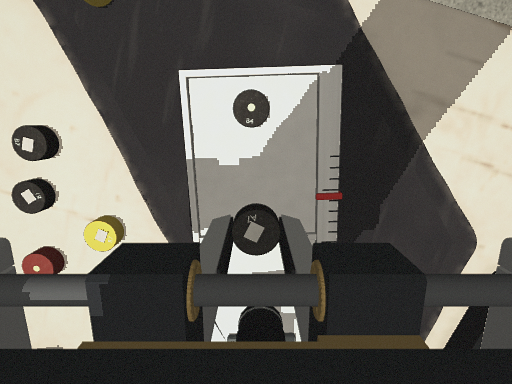

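The disc is held squarely at (255,230) over clear tray floor, with the first tray disc at (251,108). Now I set it down.

>>> arm_command --commands '[[0,[0,-0.02,0.5],[0,0,0]],[0,[0,0,0.5],[0,0,0]],[0,[0,0,0.4],[0,0,0]],[0,[0,0,0.2],[0,0,0]],[0,[0,0,0],[0,0,0]],[0,[0,0,0],[0,0,0]],[0.5,[0,0,0],[0,0,0]],[0.5,[0,0,0],[0,0,0]],[0.5,[0,0,0],[0,0,0]],[0.5,[0,0,0],[0,0,0]]]'

```text
t: 7.7
eef_pos: [0.5339, -0.1938, 0.0207]
eef_rot: [0.004, 3.141, -0.0]
force: [0.6, -0.3, 0.3]
gripper_width: 0.0466
grip_force: 0.0
```

>>> arm_command --commands '[[0.5,[0,0,0],[0,0,0]],[0.5,[0,0,-0.4],[0,0,0]],[0.5,[0,0,-0.7],[0,0,0]],[0.6,[0,0,-0.5],[0,0,0]],[0.7,[0.2,-0.6,0],[0,0,0]],[0.7,[0.2,-0.7,0],[0,0,0]],[0.7,[0.2,-0.7,0],[0,0,0]],[0.7,[0.2,-0.7,0],[0,0,0]],[0.7,[0.17,-0.7,0],[0,0,0]],[0.7,[0,-0.4,0],[0,0,0]]]'

```text
t: 8.53
eef_pos: [0.482, -0.3878, 0.1006]
eef_rot: [-0.009, -3.141, 0.002]
force: [-0.5, -1.1, -0.0]
gripper_width: 0.0658
grip_force: 0.0
```

>>> arm_command --commands '[[0.7,[0,0,0.3],[0,0,0]],[0.7,[0,0,0.2],[0,0,0]],[0.7,[0,0,0],[0,0,0]]]'

```text
t: 8.78
eef_pos: [0.4836, -0.3824, 0.073]
eef_rot: [-0.003, -3.139, -0.003]
force: [0.1, 1.0, -0.6]
gripper_width: 0.0659
grip_force: 0.0
```

Run:
```python
from h import *
s=robot.state();print(np.array(s["eef_pos"]),np.array(s["eef_rot"]),s["t"],s["gripper_width"],s["grip_force"])
f=look("wrist",["black_1"])
f=look("top",["black_1"])
```

```text
[ 0.4836 -0.3824  0.073 ] [-0.0033 -3.139  -0.0028] 8.7833 0.06589125853060705 0.0
black_1 0.86 [ 0.5325 -0.1978  0.0062] [469. 260.]
black_1 0.75 [ 0.5661 -0.3325  0.002 ] [312. 292.]
black_1 0.74 [ 0.36   -0.3149  0.0015] [346.  46.]
black_1 0.67 [ 0.4855 -0.3783  0.0018] [262. 207.]
black_1 0.57 [ 0.532  -0.3967 -0.0005] [241. 257.]
black_1 0.55 [ 0.5294 -0.3936  0.002 ] [348. 184.]
black_1 0.46 [ 0.5663 -0.3324 -0.0005] [327. 171.]
black_1 0.44 [ 0.6573 -0.3269  0.0007] [324. 140.]
```

>>> arm_command --commands '[[0.7,[-0.02,0,0.5],[0,0,0]],[0.7,[0,0,0.4],[0,0,0]],[0.7,[0,0,0.26],[0,0,0]],[0.7,[0,0,0],[0,0,0]],[0,[0,0,0],[0,0,0]],[0,[0,0,0],[0,0,0]],[0,[0,0,0],[0,0,0]],[0,[0,0,0],[0,0,0]],[0,[0,0,0],[0,0,0]],[0,[0,0,0],[0,0,0]]]'

```text
t: 9.82
eef_pos: [0.4858, -0.3837, 0.0175]
eef_rot: [0.004, 3.141, -0.0]
force: [0.8, 0.6, 3.9]
gripper_width: 0.0296
grip_force: 26.0
```

>>> arm_command --commands '[[0,[0,0,0],[0,0,0]],[0,[0,0,0],[0,0,0]],[0,[0,0,0],[0,0,0]],[0,[0,0,-0.3],[0,0,0]],[0,[0,0,-0.5],[0,0,0]],[0,[0,0,-0.5],[0,0,0]],[0,[0,0.3,-0.4],[0,0,0]],[0,[0,0.6,0],[0,0,0]],[0,[0,0.6,0],[0,0,0]],[0,[0,0.6,0],[0,0,0]]]'

```text
t: 10.65
eef_pos: [0.4857, -0.2777, 0.1024]
eef_rot: [0.005, 3.141, -0.0]
force: [1.5, -0.1, -0.2]
gripper_width: 0.0289
grip_force: 30.0
```

>>> arm_command --commands '[[0,[0,0.6,0],[0,0,0]],[0,[-0.1,0.6,0],[0,0,0]],[0,[-0.1,0.4,0],[0,0,0]],[0,[0,0,0],[0,0,0]],[0,[0,0,0],[0,0,0]]]'

```text
t: 11.07
eef_pos: [0.4964, -0.1976, 0.1022]
eef_rot: [-0.0, 3.141, 0.0]
force: [0.0, 0.2, 0.0]
gripper_width: 0.029
grip_force: 30.0
```

Run:
```python
from h import *
s=robot.state();print(np.array(s["eef_pos"]),np.array(s["eef_rot"]),s["t"],s["gripper_width"],s["grip_force"])
f=look("wrist",["black_1","tray_centre"]);cv2.imwrite("pics/w3.png",f["pixels"])
```

```text
[ 0.4964 -0.1976  0.1022] [-0.0003  3.1414  0.0003] 11.0667 0.02896970559723393 29.99986857175827
black_1 0.93 [ 0.5297 -0.3946  0.0015] [ 53. 230.]
black_1 0.8 [ 0.495  -0.1961  0.085 ] [259. 225.]
black_1 0.71 [ 0.3588 -0.3165  0.0031] [114.  36.]
black_1 0.71 [ 0.4538 -0.197   0.0068] [257. 152.]
tray_centre 0.78 [ 0.5008 -0.1899  0.0036] [265. 202.]
```

View pics/w3.png

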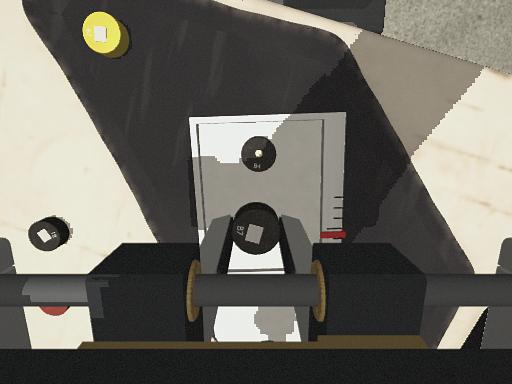

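The second disc is held at (257,228), between the tray disc at (258,153) and the first placed one, which is hidden. I set it down.

>>> arm_command --commands '[[0,[0,0.06,0.5],[0,0,0]],[0,[0,0,0.5],[0,0,0]],[0,[0,0,0.4],[0,0,0]],[0,[0,0,0.22],[0,0,0]],[0,[0,0,0],[0,0,0]],[0,[0,0,0],[0,0,0]],[0.5,[0,0,0],[0,0,0]],[0.5,[0,0,0],[0,0,0]],[0.5,[0,0,0],[0,0,0]],[0.5,[0,0,0],[0,0,0]]]'

```text
t: 12.05
eef_pos: [0.4963, -0.1957, 0.0216]
eef_rot: [0.003, 3.141, -0.0]
force: [-0.5, -0.7, -0.1]
gripper_width: 0.0471
grip_force: 0.0
```

>>> arm_command --commands '[[0.5,[0,0,0],[0,0,0]],[0.5,[0,0,-0.4],[0,0,0]],[0.5,[0,0,-0.7],[0,0,0]],[0.5,[0,0,-0.8],[0,0,0]],[0.5,[0,0,-0.8],[0,0,0]],[0.5,[0,0,-0.8],[0,0,0]],[0.5,[0,0,-0.4],[0,0,0]],[0.5,[0,0,0],[0,0,0]],[0.5,[0,0,0],[0,0,0]]]'

```text
t: 12.8
eef_pos: [0.4966, -0.1955, 0.2172]
eef_rot: [0.003, 3.139, 0.001]
force: [-0.6, -0.4, -0.3]
gripper_width: 0.0469
grip_force: 0.0
```

Run:
```python
from h import *
s=robot.state();print(np.array(s["eef_pos"]),np.array(s["eef_rot"]),s["t"],s["gripper_width"],s["grip_force"])
f=look("wrist",["black_1","lock_button_top","boom_grip","stand","mark","tray_centre","boom_pointer"]);w=f["pixels"]
f=look("scene",["black_1","lock_button_top","boom_grip","boom_pointer","mark","stand"]);q=cv2.resize(f["pixels"][150:310,200:380],(432,384),interpolation=2)
cv2.imwrite("pics/c4.png",cv2.resize(np.hstack([w,q]),(800,325)))
cv2.imwrite("pics/w4.png",w)
```

```text
[ 0.4966 -0.1955  0.2172] [0.0027 3.1389 0.0006] 12.8 0.046944866023095486 0.0
black_1 0.98 [ 0.5324 -0.3955 -0.0019] [109. 201.]
black_1 0.96 [ 0.4974 -0.1941  0.0031] [257. 176.]
black_1 0.74 [ 0.5307 -0.1982  0.0046] [254. 201.]
black_1 0.74 [ 0.3565 -0.3154  0.0044] [156.  61.]
black_1 0.58 [ 0.5682 -0.3321  0.0062] [156. 228.]
boom_grip 0.81 [ 0.6292 -0.19    0.1365] [262. 332.]
stand 0.37 [ 0.4539 -0.1962  0.0049] [256. 143.]
tray_centre 0.92 [ 0.5006 -0.1883  0.0031] [262. 178.]
boom_pointer 0.58 [ 0.5327 -0.1979  0.003 ] [254. 202.]
black_1 0.67 [ 0.6561 -0.3236 -0.0002] [349. 228.]
black_1 0.6 [ 0.5669 -0.3299 -0.0037] [333. 253.]
black_1 0.58 [ 0.4944 -0.1972  0.0012] [272. 242.]
black_1 0.57 [ 0.5314 -0.1925  0.0044] [280. 231.]
black_1 0.57 [ 0.3591 -0.3154  0.0036] [278. 308.]
black_1 0.52 [ 0.5273 -0.3914 -0.0044] [346. 277.]
lock_button_top 0.7 [ 0.5308 -0.1935  0.0067] [280. 231.]
boom_grip 0.77 [ 0.6328 -0.1875  0.1384] [306. 171.]
mark 0.43 [ 0.5336 -0.1274  0.0138] [260. 215.]
mark 0.43 [ 0.5016 -0.1913  0.0039] [272. 238.]
stand 0.78 [ 0.6277 -0.1904 -0.0039] [300. 211.]
```

View pics/c4.png

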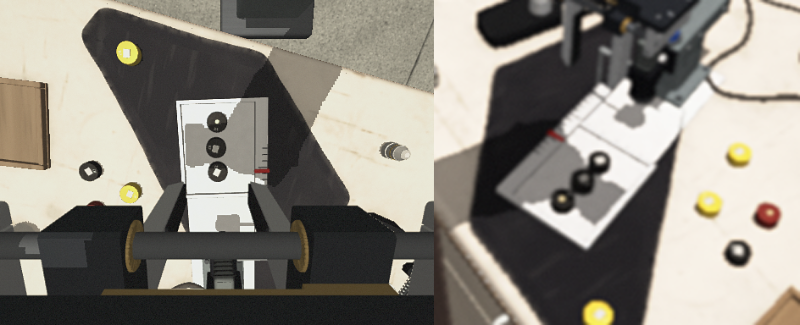

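The wrist view shows three discs lying flat in the tray at about (216,121), (216,148) and (216,172). The spare black is still on the bench at (91,170). Next is the lock button.

>>> arm_command --commands '[[0,[-0.5,0,0],[0,0,0]],[0,[-0.6,0,0],[0,0,0]],[0,[-0.6,0.05,0],[0,0,0]],[0,[-0.6,0.05,0],[0,0,0]],[0,[-0.6,0.06,0],[0,0,0]],[0,[-0.5,0,0.2],[0,0,0]],[0,[-0.26,0,0.4],[0,0,0]],[0,[0,0,0.4],[0,0,0]],[0,[0,0,0],[0,0,0]],[0,[0,0,0],[0,0,0]]]'

```text
t: 14.38
eef_pos: [0.6783, -0.1881, 0.1654]
eef_rot: [-0.004, -3.139, 0.0]
force: [0.4, -0.6, 1.4]
gripper_width: 0.0004
grip_force: 0.0
```

Run:
```python
from h import *
s=robot.state();print(np.array(s["eef_pos"]),np.array(s["eef_rot"]),s["t"],s["gripper_width"],s["grip_force"],s["force"])
f=look("wrist",["lock_button_top","boom_grip"])
f=look("top",["lock_button_top","boom_grip"])
f=look("scene",["lock_button_top","boom_grip"]);cv2.imwrite("pics/s5.png",cv2.resize(f["pixels"][100:260,220:400],None,fx=3,fy=3,interpolation=2))
```

```text
[ 0.6783 -0.1881  0.1654] [-0.004  -3.1393  0.0001] 14.3833 0.0003965126561487142 0.0 [ 0.4242 -0.5933  1.4152]
lock_button_top 0.78 [ 0.6776 -0.1827  0.1293] [264. 217.]
boom_grip 0.63 [ 0.6294 -0.1895  0.1357] [255. 151.]
lock_button_top 0.53 [ 0.6816 -0.1867  0.1317] [316. 163.]
boom_grip 0.58 [ 0.6332 -0.1872  0.136 ] [306. 172.]
```

View pics/s5.png

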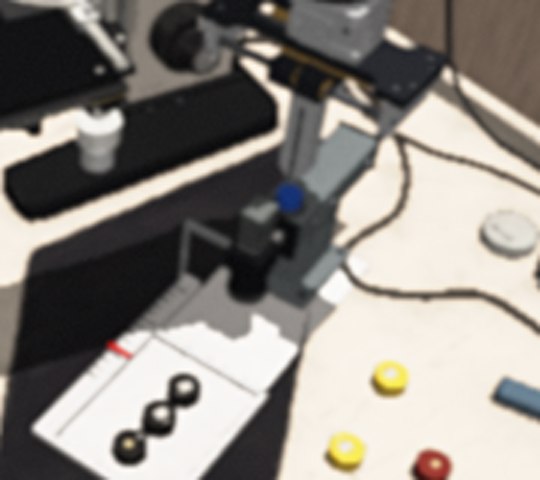

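The closed fingers (tip near (297,172)) stand right above the blue button at (290,197), and all three discs lie flat. Now I press slowly.

>>> arm_command --commands '[[0,[0,0.02,0.2],[0,0,0]],[0,[0,0,0.2],[0,0,0]],[0,[0,0,0.06],[0,0,0]],[0,[0,0,0.06],[0,0,0]],[0,[0,0,0.06],[0,0,0]],[0,[0,0,0.03],[0,0,0]],[0,[0,0,0.02],[0,0,0]],[0,[0,0,0],[0,0,0]],[0,[0,0,0],[0,0,0]]]'

```text
t: 15.58
eef_pos: [0.6791, -0.1873, 0.1346]
eef_rot: [0.004, 3.141, -0.001]
force: [-0.7, -0.4, 0.5]
gripper_width: 0.0004
grip_force: 0.0
```

>>> arm_command --commands '[[0,[0,0,0.02],[0,0,0]],[0,[0,0,0.02],[0,0,0]],[0,[0,0,0.02],[0,0,0]],[0,[0,0,0],[0,0,0]]]'

```text
t: 15.92
eef_pos: [0.6794, -0.1874, 0.134]
eef_rot: [0.004, 3.14, 0.001]
force: [-10.2, 4.7, 28.8]
gripper_width: 0.0005
grip_force: 14.1
```

>>> arm_command --commands '[[0,[0,0,-0.3],[0,0,0]],[0,[0,0,-0.5],[0,0,0]],[0,[0,0,-0.4],[0,0,0]],[0.6,[0.3,0,0],[0,0,-0.0167]],[0.6,[0.4,-0.03,0],[0,0,0]],[0.6,[0.33,0,0],[0,0,0]],[0.6,[0,0,0],[0,0,0]],[0.6,[0,0,0],[0,0,0]],[0.6,[0,0,0],[0,0,0]],[0.6,[0,0,0],[0,0,0]]]'

```text
t: 16.75
eef_pos: [0.6284, -0.1895, 0.1916]
eef_rot: [-0.052, 3.141, -0.0]
force: [-0.6, 0.1, -0.3]
gripper_width: 0.0438
grip_force: 0.0
```

Run:
```python
from h import *
s=robot.state();print(np.array(s["eef_pos"]),np.array(s["eef_rot"]),s["t"],s["gripper_width"],s["grip_force"],s["force"])
f=look("wrist",["lock_button_top","boom_grip"]);w=f["pixels"]
f=look("scene",["lock_button_top","boom_grip","boom_pointer"]);q=cv2.resize(f["pixels"][100:260,220:400],(432,384),interpolation=2)
cv2.imwrite("pics/c6.png",cv2.resize(np.hstack([w,q]),(800,325)))
```

```text
[ 0.6284 -0.1895  0.1916] [-0.0523  3.1409 -0.0004] 16.75 0.04380889867842002 0.0 [-0.569   0.0854 -0.3283]
lock_button_top 0.9 [ 0.6795 -0.1853  0.1236] [260. 262.]
boom_grip 0.67 [ 0.6281 -0.1906  0.1349] [255. 209.]
lock_button_top 0.4 [ 0.6781 -0.1885  0.1241] [316. 166.]
boom_grip 0.68 [ 0.6303 -0.1877  0.139 ] [306. 172.]
boom_pointer 0.79 [ 0.6252 -0.1213  0.0234] [280. 192.]
```

View pics/c6.png

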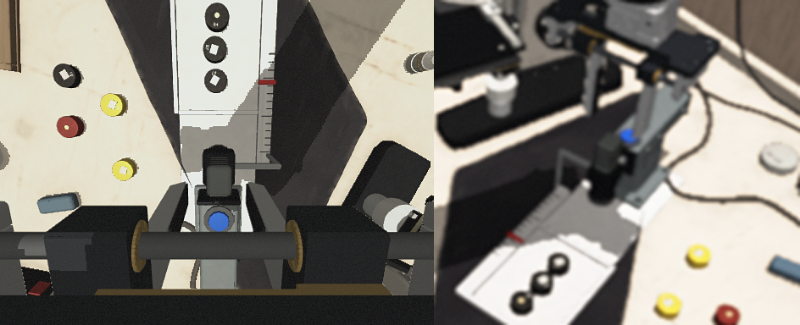

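The button is down: its top reads z 0.124. The grip, at (219,180), stands centred between the fingers. I descend and pinch.

>>> arm_command --commands '[[0.6,[0,0,0],[0,0,0]],[0.6,[0,0,0],[0,0,0]],[0.6,[0,0,0.4],[0,0,0]],[0.6,[0,0,0.4],[0,0,0]],[0.6,[0,0,0.3],[0,0,0]],[0.6,[0,0,0.19],[0,0,0]],[0.6,[0,0,0],[0,0,0]],[0,[0,0,0],[0,0,0]],[0,[0,0,0],[0,0,0]],[0,[0,0,0],[0,0,0]]]'

```text
t: 17.93
eef_pos: [0.6281, -0.1899, 0.1282]
eef_rot: [-0.051, 3.14, -0.0]
force: [0.5, -0.2, -0.1]
gripper_width: 0.0399
grip_force: 0.0
```

>>> arm_command --commands '[[0,[0,0,0],[0,0,0]],[0,[0,0,0],[0,0,0]],[0,[0,0,0],[0,0,0]],[0,[0,0,0],[0,0,0]],[0,[0,0,0],[0,0,0]]]'

```text
t: 18.35
eef_pos: [0.6279, -0.1878, 0.1276]
eef_rot: [-0.054, 3.141, 0.004]
force: [-3.7, 9.0, 8.1]
gripper_width: 0.0219
grip_force: 30.0
```

Run:
```python
from h import *
s=robot.state();print(np.array(s["eef_pos"]),np.array(s["eef_rot"]),s["t"],s["gripper_width"],s["grip_force"],s["force"])
for n in("wrist","top","scene"):print(n);f=look(n,["boom_grip","boom_pointer","mark","black_1"])
```

```text
[ 0.6279 -0.1878  0.1276] [-0.0537  3.141   0.0036] 18.35 0.021858057576277873 29.996347725391388 [-3.6734  8.9844  8.1293]
wrist
boom_grip 0.78 [ 0.6305 -0.1867  0.1366] [259. 246.]
boom_pointer 0.96 [ 0.6207 -0.1256  0.0218] [321. 190.]
mark 0.62 [ 0.5326 -0.1254  0.0126] [328.  94.]
black_1 0.86 [ 0.5664 -0.3317  0.0077] [108. 124.]
black_1 0.83 [ 0.4941 -0.1914  0.0045] [257.  49.]
black_1 0.77 [ 0.5318 -0.3952 -0.0017] [43. 85.]
black_1 0.65 [ 0.6583 -0.3221  0.0012] [127. 215.]
black_1 0.59 [ 0.5297 -0.1961  0.0028] [251.  90.]
black_1 0.44 [ 0.62   -0.1245  0.022 ] [323. 189.]
top
black_1 0.66 [ 0.5678 -0.33   -0.0012] [326. 171.]
black_1 0.59 [ 0.3622 -0.3199  0.0088] [325. 243.]
black_1 0.55 [ 0.6596 -0.3272  0.0015] [324. 139.]
black_1 0.51 [ 0.4945 -0.1971  0.0048] [280. 197.]
black_1 0.46 [ 0.5317 -0.3931  0.0013] [348. 183.]
scene
boom_grip 0.82 [ 0.6344 -0.1849  0.1365] [306. 171.]
boom_pointer 0.89 [ 0.6246 -0.1217  0.0224] [280. 193.]
boom_pointer 0.75 [ 0.5028  0.0711 -0.0006] [199. 190.]
mark 0.57 [ 0.5342 -0.1267  0.0141] [260. 215.]
black_1 0.73 [ 0.3605 -0.316   0.0037] [279. 307.]
black_1 0.6 [ 0.6601 -0.3253 -0.0011] [350. 228.]
black_1 0.58 [ 0.5282 -0.3936 -0.0035] [347. 277.]
black_1 0.58 [ 0.568  -0.3298 -0.0014] [333. 252.]
black_1 0.41 [ 0.4943 -0.1984  0.0034] [273. 241.]
black_1 0.4 [ 0.5304 -0.1923  0.0067] [279. 230.]
```

>>> arm_command --commands '[[0,[0.05,0.03,0],[0,0,0]],[0,[0.1,0,0],[0,0,0]],[0,[0.2,0,0],[0,0,0]],[0,[0.2,0,0],[0,0,0]],[0,[0.2,0,0],[0,0,0]],[0,[0.2,0,0],[0,0,0]],[0,[0.2,0,0],[0,0,0]],[0,[0.2,0,0],[0,0,0]],[0,[0.2,0,0],[0,0,0]],[0,[0.1,0,0],[0,0,0]]]'

```text
t: 19.93
eef_pos: [0.545, -0.1905, 0.1276]
eef_rot: [-0.052, 3.139, 0.001]
force: [5.9, 2.9, -2.5]
gripper_width: 0.0221
grip_force: 30.0
```

>>> arm_command --commands '[[0,[0.05,0,0],[0,0,0]],[0,[0,0,0],[0,0,0]],[0,[0,0,0],[0,0,0]]]'

```text
t: 20.18
eef_pos: [0.5431, -0.1905, 0.1276]
eef_rot: [-0.052, 3.14, 0.001]
force: [5.5, 3.9, 1.9]
gripper_width: 0.0218
grip_force: 30.0
```

Run:
```python
from h import *
s=robot.state();print(np.array(s["eef_pos"]),np.array(s["eef_rot"]),s["t"],s["gripper_width"],s["grip_force"],s["force"])
for n in("wrist","top","scene"):
    print(n);f=look(n,["boom_grip","boom_pointer","mark"])
    cv2.imwrite(f"pics/p7{n}.png",f["pixels"])
    if n=="wrist": w=f["pixels"][20:240,190:440]
    elif n=="scene": q=f["pixels"][170:270,215:330]
cv2.imwrite("pics/c7.png",np.hstack([cv2.resize(w,(400,352),interpolation=2),cv2.resize(q,(400,352),interpolation=2)]))
```

```text
[ 0.5431 -0.1905  0.1276] [-0.052   3.1395  0.0008] 20.1833 0.021764344091690847 29.9991175532341 [5.4912 3.8775 1.9333]
wrist
boom_grip 0.73 [ 0.5436 -0.1932  0.1322] [253. 240.]
boom_grip 0.35 [ 0.5313 -0.1258  0.0114] [322. 183.]
boom_pointer 0.97 [ 0.5359 -0.129   0.0244] [322. 190.]
boom_pointer 0.31 [ 0.5452 -0.1919  0.1363] [255. 245.]
mark 0.71 [ 0.5313 -0.1282  0.0126] [320. 183.]
top
scene
boom_grip 0.83 [ 0.55   -0.1913  0.1375] [288. 191.]
boom_pointer 0.97 [ 0.5396 -0.1182  0.0224] [259. 210.]
mark 0.35 [ 0.5308 -0.1274  0.0144] [260. 216.]
```

View pics/c7.png

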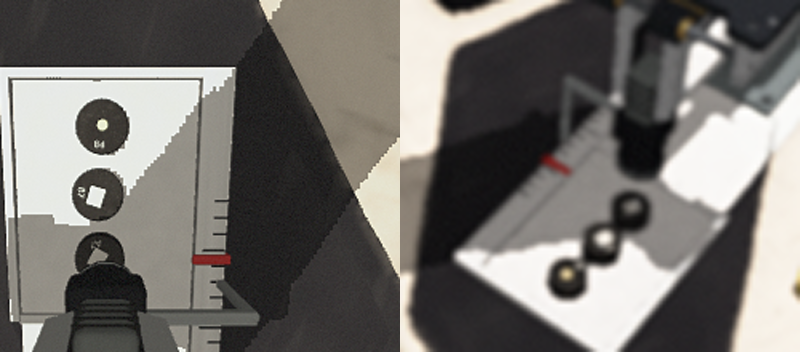

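The wrist crop shows the pointer tip at about (219,284) and the red mark at (211,260), so a few mm are left. I work out the gap from the pixels.

Run:
```python
from h import *
a=np.radians(1.95);X=np.array([np.cos(a),np.sin(a)])
f=robot.grab_frame("wrist");im=f["pixels"]
hsv=cv2.cvtColor(im,cv2.COLOR_BGR2HSV)
m=(cv2.inRange(hsv,(170,120,60),(180,255,255))|cv2.inRange(hsv,(0,120,60),(8,255,255)));m[:150]=0;m[215:]=0;m[:,:290]=0;m[:,360:]=0
v,u=np.nonzero(m);mk=unproj(f,u.mean(),v.mean(),.014);print("mark",u.mean(),v.mean(),mk)
for p in((326,196),(327,198)):
    t=unproj(f,*p,.021);print(p,t,"gap along x",(t-mk)[:2]@X)
cv2.imwrite("pics/c8.png",cv2.resize(im[165:230,290:370],None,fx=8,fy=8,interpolation=cv2.INTER_CUBIC))
f=robot.grab_frame("scene")
```

```text
mark 321.6458333333333 181.49305555555554 [ 0.5295 -0.1272  0.014 ]
(326, 196) [ 0.5423 -0.1235  0.021 ] gap along x 0.012882897773009383
(327, 198) [ 0.5442 -0.1223  0.021 ] gap along x 0.014875585621498951
```

View pics/c8.png

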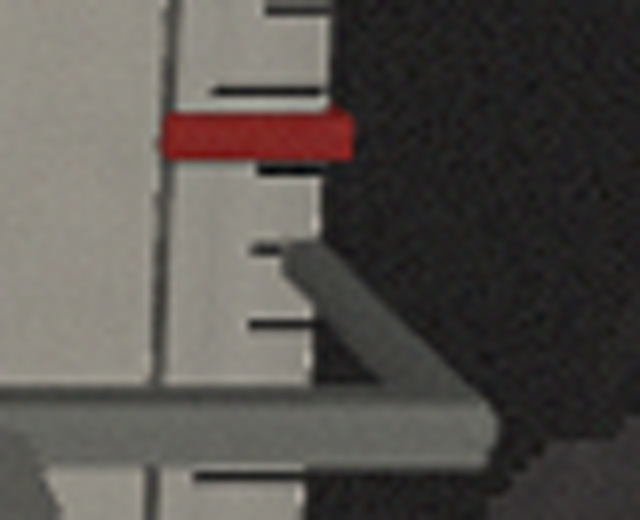

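>>> arm_command --commands '[[0,[0.06,0,0],[0,0,0]],[0,[0.06,0,0],[0,0,0]],[0,[0.06,0,0],[0,0,0]],[0,[0,0,0],[0,0,0]],[0,[0,0,0],[0,0,0]],[0,[0,0,0],[0,0,0]]]'

```text
t: 21.38
eef_pos: [0.5343, -0.1908, 0.1276]
eef_rot: [-0.052, 3.139, 0.001]
force: [5.2, 4.7, 2.4]
gripper_width: 0.0219
grip_force: 30.0
```

Run:
```python
from h import *
s=robot.state();print(np.array(s["eef_pos"]),s["grip_force"],s["force"])
a=np.radians(1.95);X=np.array([np.cos(a),np.sin(a)])
for n in("wrist","scene"):
    d=[]
    for i in range(4):
        f=robot.grab_frame(n);p=robot.mark_of(f,"boom_pointer");m=robot.mark_of(f,"mark")
        if p and m:d.append((np.array(p[0]["location"])-m[0]["location"])[:2]@X)
    print(n,"net gaps",np.array(d))
    if n=="wrist":
        im=f["pixels"];fw=f
        T=np.array(f["world_from_camera"]);print("view dir",-T[:3,2],"cam",T[:3,3])
        print("mark col",proj(f,[.53,-.126,.014]),"rod 1cm steps",[np.round(proj(f,[.532,-.124,z]),1) for z in(.021,.05,.08)])
    else:
        q=f["pixels"];print("rod",[np.round(proj(f,[.532,-.124,z]),1) for z in(.021,.05,.08)])
cv2.imwrite("pics/c9.png",np.hstack([cv2.resize(im[165:235,290:370],(400,350),interpolation=2),cv2.resize(q[185:235,235:292],(400,350),interpolation=2)]))
```

```text
[ 0.5343 -0.1908  0.1276] 29.999398291110992 [5.2215 4.7041 2.4062]
wrist net gaps [-0.0015 -0.0001 -0.0081 -0.0022]
view dir [ 0.2292  0.0094 -0.9733] cam [ 0.4672 -0.1944  0.2966]
mark col (np.float64(322.3506334390397), np.float64(190.97242333892547)) rod 1cm steps [array([325.9, 194.7]), array([333.7, 202.6]), array([343.8, 212.8])]
scene net gaps [ 0.0018 -0.     -0.0025  0.0055]
rod [array([259.2, 213.3]), array([259.5, 206. ]), array([259.9, 198.2])]
```

View pics/c9.png

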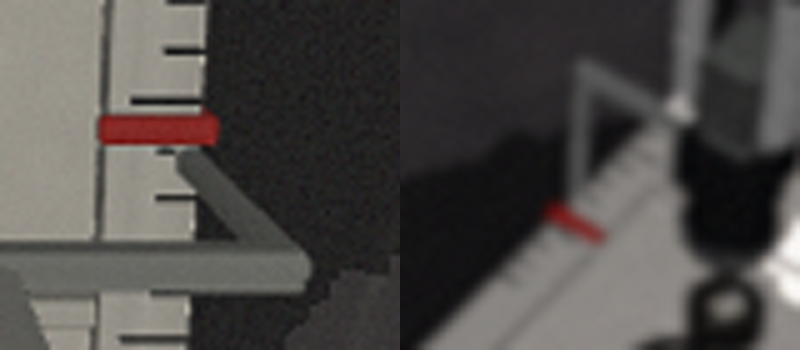

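Run:
```python
from h import *
a=np.radians(1.95);X=np.array([np.cos(a),np.sin(a)]);Y=np.array([-X[1],X[0]])
f=robot.grab_frame("scene")
for n,t,m in(("scene",(260.2,212.9),(260.2,216.7)),("wrist",(327.8,196.6),(321.8,191.))):
    f=robot.grab_frame(n);T=unproj(f,*t,.021);M=unproj(f,*m,.014);d=(T-M)[:2];print(n,T,M,"gap",d@X,d@Y)
    E=[(350,218.6)] if n=="wrist" else [(400*0+235+180/7.02,185+65/7)]
    for z in(.07,.08,.09):print(z,unproj(f,*E[0],z)[:2])
```

```text
scene [ 0.5349 -0.1252  0.021 ] [ 0.5295 -0.1298  0.014 ] gap 0.005561689588272963 0.004396625278881031
0.07 [ 0.551  -0.1118]
0.08 [ 0.5436 -0.1172]
0.09 [ 0.5361 -0.1227]
wrist [ 0.5338 -0.122   0.021 ] [ 0.53   -0.1265  0.014 ] gap 0.003943019399623192 0.0044453866145075845
0.07 [ 0.5397 -0.1153]
0.08 [ 0.5365 -0.1188]
0.09 [ 0.5333 -0.1223]
```

Several measurements agree that about 1.5 mm remains:
- **Scale ticks:** they put the mark at about 95 mm.
- **Travel so far:** the boom has been drawn 93.6 mm.
- **Both cameras:** corrected for the hidden white tip, they give +1.1 and +1.5 mm.

I make that last small pull.

>>> arm_command --commands '[[0,[0.03,0,0],[0,0,0]],[0,[0,0,0],[0,0,0]],[0,[0,0,0],[0,0,0]],[0,[0,0,0],[0,0,0]],[0,[0,0,0],[0,0,0]],[0,[0,0,0],[0,0,0]]]'

```text
t: 23.23
eef_pos: [0.5328, -0.1908, 0.1276]
eef_rot: [-0.052, 3.139, 0.001]
force: [5.2, 3.7, 2.6]
gripper_width: 0.0221
grip_force: 30.0
```

Run:
```python
from h import *
s=robot.state();print(np.array(s["eef_pos"]),s["grip_force"],s["force"],s["gripper_width"])
a=np.radians(1.95);X=np.array([np.cos(a),np.sin(a)])
for n in("wrist","scene"):
    d=[];b=[]
    for i in range(6):
        f=robot.grab_frame(n);p=robot.mark_of(f,"boom_pointer");m=robot.mark_of(f,"mark")
        if p and m:d.append((np.array(p[0]["location"])-m[0]["location"])[:2]@X)
    print(n,"gaps",np.array(d),np.median(d) if d else None)
f=look("scene",["black_1","lock_button_top"])
s=robot.state();print(np.array(s["eef_pos"]),s["t"])
```

```text
[ 0.5328 -0.1908  0.1276] 29.999433159828186 [5.235  3.6973 2.6032] 0.022060747960631472
wrist gaps [-0.006  -0.0008 -0.0032 -0.0053 -0.0051] -0.005140019382267473
scene gaps [ 0.0012  0.0055 -0.0044 -0.0573  0.0008 -0.0026] -0.000904144320625605
black_1 0.67 [ 0.4944 -0.199   0.003 ] [273. 241.]
black_1 0.65 [ 0.5269 -0.3937 -0.0044] [347. 278.]
black_1 0.52 [ 0.5291 -0.193   0.0078] [279. 231.]
black_1 0.46 [ 0.3599 -0.3174  0.0046] [279. 308.]
black_1 0.46 [ 0.6576 -0.3235 -0.0026] [349. 229.]
black_1 0.46 [ 0.5665 -0.3287  0.0023] [332. 251.]
[ 0.5328 -0.1909  0.1276] 25.1833
```

Run:
```python
from h import *
from scipy.spatial.transform import Rotation as Ro
def M(p,r):
    T=np.eye(4);T[:3,:3]=Ro.from_rotvec(r).as_matrix();T[:3,3]=p;return T
s=robot.state();f=robot.grab_frame("wrist")
C=np.linalg.inv(M(s["eef_pos"],s["eef_rot"]))@np.array(f["world_from_camera"])
f4=dict(f);f4["world_from_camera"]=M([.4966,-.1955,.2172],[.0027,3.1389,.0006])@C
im=cv2.imread("pics/w4.png");g=cv2.cvtColor(im,cv2.COLOR_BGR2GRAY)
for x in(.42,.4265,.4285,.53,.5675,.57):print("row of x",x,[np.round(proj(f4,[x,y,.007]),1) for y in(-.15,-.128)])
for c in(225,289):print("floor col",c,[(r,int(g[r,c-1:c+2].mean())) for r in range(108,240)if abs(int(g[r+1,c])-int(g[r-1,c]))>12])
for c in(305,308,311,314):
    print("rail",c,[(r,int(g[r,c])) for r in range(150,245) if g[r,c]<g[r-2,c]-20 and g[r,c]<=g[r-1,c] and g[r,c]<=g[r+1,c]])
hsv=cv2.cvtColor(im,cv2.COLOR_BGR2HSV);m=(cv2.inRange(hsv,(170,120,60),(180,255,255))|cv2.inRange(hsv,(0,120,60),(8,255,255)));m[:,:290]=0
v,u=np.nonzero(m);print("mark",u.mean(),v.mean(),u.min(),u.max(),v.min(),v.max(),unproj(f4,u.mean(),v.mean(),.014))
```

```text
row of x 0.42 [array([292.5, 115.2]), array([310.1, 115.2])]
row of x 0.4265 [array([292.3, 120.6]), array([309.9, 120.5])]
row of x 0.4285 [array([292.3, 122.2]), array([309.9, 122.2])]
row of x 0.53 [array([290.3, 200.6]), array([306.8, 200.5])]
row of x 0.5675 [array([289.6, 227.2]), array([305.7, 227.2])]
row of x 0.57 [array([289.5, 228.9]), array([305.7, 228.9])]
floor col 225 [(116, 50), (117, 36), (118, 243), (145, 244), (146, 150), (196, 148), (197, 141), (198, 240), (228, 246), (229, 105), (230, 162), (231, 242), (233, 238), (235, 237)]
floor col 289 [(115, 30), (116, 155), (119, 149), (121, 149), (205, 140), (206, 241), (225, 240), (226, 224), (227, 93), (228, 193), (229, 241), (231, 237), (233, 237)]
rail 305 [(197, 61), (200, 65), (218, 85), (243, 24)]
rail 308 [(197, 41), (200, 68), (219, 87)]
rail 311 [(175, 83), (182, 40), (190, 81), (197, 38), (200, 63), (204, 23), (212, 77), (219, 90)]
rail 314 [(175, 79), (182, 35), (190, 83), (197, 39), (212, 84), (219, 77)]
mark 308.7866666666667 201.38666666666666 300 317 198 203 [ 0.5293 -0.1266  0.014 ]
```

Three independent references put the mark at about 95 mm extension: the tray floor edges, the scale ticks and the camera geometry. The boom now stands at about 95.1 mm and is held still, so I hand in.

```bash
python3 -c "
from h import *
print(robot.job_done())"
```

```text
the job is handed in; nothing more can be done
None
```

I handed the job in with three black sections flat in the tray, the lock button down and the boom held at about 95 mm, level with the red mark (my estimate is within 1–2 mm). No verdict came back, and I viewed 11 pictures, one over the limit of 10.

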